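Find where the extractor fan rubs and ease its cut-off plate clear

TASK

The impeller of this dust-extractor fan rubs on the cut-off plate once a turn. Turn it by hand by its blades, anticlockwise as seen from above and never backwards, until you feel the drag rise, and stop there without forcing it past; then ease the cut-off plate straight back until the tightest spot just clears it, by about 2 mm, and turn the impeller on by half a turn or more from where it rubbed to prove that it runs free. Leave everything else on the bench where it is, and let go at the end.

Things in the scene. Friction and masses are not known exactly. Their poses are not given: they have to be found in the camera images.
- casing: Fixed green sheet-metal fan casing, a spiral about 350 mm across, open on top, face up on two wooden bearers. Origin on the impeller's vertical axis, at bench height. Rim 165 mm above the bench. Its outlet points along the casing's +x on the -y side, under a roof whose top is 168 mm up and whose edge is 128 mm from the axis. The cut-off plate stands on the -y side of the impeller.
- fan (a joint): Impeller angle, rad, growing anticlockwise seen from above and counting on over turns. Aluminium, 240 mm across. Six alike flat radial blades 60 degrees apart, 4 mm thick, 27 to 116 mm from the axis, 85 to 155 mm above the bench; at 0 one blade points along the casing's +x. Freely it turns at about 2 to 3 N pushed 58 mm from the axis, and stays where left.
- hub_top (a point): Top of the impeller's hub and nut, on the axis, 162 mm above the bench. Hub 27 mm in radius. A flat ring lies on the blades, 91 to 120 mm from the axis, its top 157 mm up; inside it the blades are open from above.
- blade_mid (a point): Point on the top edge of one blade, 58 mm from the axis, 155 mm above the bench. The sprung-out stretch of the ring's outer edge, some 70 mm long and a few mm proud, is at an unknown place round the ring. As it meets the cut-off plate the drag rises smoothly over some 20 degrees; to force it past would take over 25 N at 58 mm and spoil the ring: stop below 20 N.
- cutoff (a joint): Cut-off plate's position, m: grows as it moves straight away from the impeller (casing's -y), up to 0.030. Flat steel plate 95 mm wide beside the ring, parallel to the casing's x; at 0 its face is 120 mm from the axis. Slides stiffly, about 16 N, and stays where left. At the start it stands about 3.5 to 6 mm too far in for the sprung-out stretch; nothing else of the impeller reaches it.
- grip_bar (a point): Centre of the cut-off plate's grip, an upright dark steel bar on the outlet roof: 40 mm long (casing's x), 10 mm thick (y), 28 mm high, top 200 mm above the bench. It moves with the plate. At plate position 0 it is 150 mm from the axis towards the casing's -y and 10 mm towards its +x.
- hplane_mid (a point): Hand plane, bystander, 245 mm long; point 30 mm up at its middle.
- file_mid (a point): Wood file with a wooden handle, bystander, 375 mm long; point 14 mm up near its middle.
- cover_mid (a point): The fan's inlet cover, bystander, a flat green plate about 350 mm across with a 150 mm spigot 55 mm high; point on its axis 28 mm up.
- tray_mid (a point): Wooden tray with the cover's nuts, bystander, 100 by 140 by 30 mm; point at its middle 15 mm up.

How it is judged:
On the way, in this order (a step that is already met when the one before it is completed fails the run):
1. the impeller is turned until its ring drags on the cut-off plate, before the plate is moved (contact force between fan and cutoff above 1 N and value of joint cutoff below 0.005 m), for 0.15 s.
2. the cut-off plate is eased back until the tightest spot can pass (value of joint cutoff between 0.0055 and 0.0108 m), for 0.2 s.
3. the impeller is turned on by half a turn or more, past the spot (value of joint fan above 2.2 rad and value of joint cutoff below 0.0108 m), for 0.1 s.
At the end, for the whole second after the job is handed in: The cut-off plate stands 0.4 to 4.3 mm clear of the sprung-out stretch's path, the impeller has been turned on half a turn past where it rubbed, does not touch the plate and is at rest, and the robot has let go (all of step 3 and value of joint cutoff above 0.0069 m and contact force between fan and cutoff below 0.2 N and velocity of joint fan between -0.05 and 0.05 rad/s).
It fails at once if the impeller is forced: its ring is pressed on the cut-off plate with more than 12 N (contact force between fan and cutoff above 12 N).
It fails at once if the impeller is turned backwards (velocity of joint fan below -0.4 rad/s).
It fails at once if a bystander is moved (distance of any of hplane_mid, file_mid, cover_mid, tray_mid from where it was at the start of the episode above 0.02 m).
It also fails if it takes over 72 s, if anything falls off the work surface, if the arm or the gripper's body presses on something with over 40 N, if the wrist force passes 120 N, or if a joint passes its speed limit or range.

ROBOT

A 6-joint arm with a two-finger parallel gripper is mounted at the origin on the work surface. World frame = base frame: x ahead of the robot, y to its left, z up, the work surface at z = 0. Lengths are in m, angles in rad, forces in N, time in s.
With the tool pointing down it reaches from about 0.425 to 0.95 m from the base axis. Payload 3.5 kg.
Tool frame: the origin (TCP) lies midway between the tips of the shut fingers; the grasp point (between the pads) lies ctrl.grasp_offset behind it (ctrl.grasp_offset is the distance from the TCP to the grasp point, in m); x points along the fingers, y is the direction in which the jaws open and shut, and the axes are right-handed (so a half turn about x gives the same grasp; the last joint's range is limited). The gripper opens to 85 mm and grips with 20 to 120 N. Pads are 22 mm wide; open, the fingers measure 114 mm over their backs; the gripper's body (76 mm by 85 mm) begins 54 mm behind the grasp point. The pads swing forward as they close: fully open they stand 13 mm farther back than shut.
Start: joints at [-0.15, 0.286, 1.577, -0, 1.279, -0.15], TCP at [0.675, 0, 0.231] pointing down, gripper open.
Joint ranges: [-2.77, 2.77], [-0.9, 2.22], [0.21, 2.48], [-1.53, 4.67], [0.24, 2.81], [-2.84, 2.84]. Speed limits (rad/s): [2.79, 2.79, 3.14, 3.14, 3.14, 3.14].

INTERFACE

Orientations are given as a unit quaternion [x, y, z, w].
In Python, from plant import readout, read_camera, sign_off, ctrl gives the robot as it stands.
- The arm moves only by the tool drive_tool, never from a script. Its argument "steps" is a list of rows, each a list of 5 numbers: the shift along the tool's x, y, z in cm, then the turn about the tool's x in degrees, then the opening, from 0 (shut) to 1 (fully open). A call has 1 to 10 rows; each row shifts and turns the commanded pose from where the row before left it, along the tool's axes as they then stand; what a row does not reach is not made up. A row lasts 1/10 s, in which the tool goes at most 50 mm and 8.59 degrees, less where a joint would pass 70% of its speed; a pose out of reach is approached as far as the arm can. A call is refused whole if a number of a shift passes 5 or a number of a turn 8.59, either way. A call with a gripper value outside its range is refused whole. The fingers move at their own pace and stop on an object; "force" is the grip in N (left out, the last holds). Time passes only in rows, so rows that do not move let the fingers close. It gives the time, the measured TCP pose, the force and the opening at its end, in the units of the state.
- readout.get_state(): the state, without advancing time (a new reading comes with each control period).
- read_camera(name): name is "scene" or "side" or "wrist"; returns a dict with "frame" (384x512x3 uint8, red, green, blue), "vertical_fov" (degrees; the focal length in pixels is half the picture's height over the tangent of half this angle, whatever the lens; pixels are square), "cx", "cy" (the principal point, pixels), "k1" (the pictures are not rectified: a ray, as slopes to the right and down, at radius r is drawn at 1 + k1 r^2 times it, then the intrinsics apply), "eye" and "orientation" of the camera in the world. Camera axes: x right, y up, looking along -z (the intrinsics and any distortion apply to the point x, -y, -z); pixel columns grow to the right and rows downward; lengths in m; the calibration is good to about 2 mm. A picture is of the moment at which its call begins. There is no depth.
- sign_off(): hands the job in, once; it reports no verdict.
The state is a dict: "time": time; "qpos": joint angles; "dq": joint speeds; "joint_efforts": joint torques, N m; "eef_pos": TCP position; "tcp_rot": TCP orientation; "contact_force": force on the tool from outside, world axes, zero at the start; "wrist_torque": the same for the moment, N m; "opening": opening from 0.0 (shut) to 1.0 (fully open).
Only numpy, scipy, OpenCV 4.12 (cv2) and the standard library are available. Lean on these libraries where they do the work, as an engineer would, in place of code of your own. Each camera call takes 0.05 s, during which the arm holds its last target. There are 200 camera calls.

## Working session

There is one attempt and no reset: what is moved stays moved. The work goes in short steps, Python scripts to look and compute and a tool call to move; the robot and the scene stay as the last step left them, time stands still between calls to the robot, and variables do not carry over. Pictures are saved under pics/ and viewed, about 8 in all and at most 12, crops included, and the job is handed in when it is done.

Besides the shell and the picture viewer there is one more tool, called in YAML: its name, and indented under it one key for each argument. drive_tool: Moves the arm, as the interface text tells. Its arguments: {"type":"object","properties":{"steps":{"type":"array","items":{"type":"array","items":{"type":"number"}}},"force":{"type":"number"}},"required":["steps"]}

```bash
ls; mkdir -p pics; cat > h.py <<'E'
import numpy as np, cv2
from scipy.spatial.transform import Rotation as R
from plant import readout, read_camera, sign_off, ctrl
def K(c):
    h,w=c["frame"].shape[:2]; f=h/2/np.tan(np.radians(c["vertical_fov"])/2)
    return f
def ray(c,u,v):
    f=K(c); d=np.array([u-c["cx"],v-c["cy"]])/f; s=d.copy()
    for _ in range(20): s=d/(1+c["k1"]*(s@s))
    return R.from_quat(c["orientation"]).apply([s[0],-s[1],-1])
def onz(c,u,v,z):
    r=ray(c,u,v); e=np.array(c["eye"]); return e+r*(z-e[2])/r[2]
def proj(c,p):
    q=R.from_quat(c["orientation"]).inv().apply(np.array(p)-c["eye"]); s=np.array([q[0],-q[1]])/-q[2]
    s=s*(1+c["k1"]*(s@s)); return s*K(c)+[c["cx"],c["cy"]]
E
python3 - <<'E'
from h import *
import pickle
cs={n:read_camera(n) for n in("scene","side","wrist")}
pickle.dump(cs,open("c0.pkl","wb"))
for n,c in cs.items(): print(n,c["eye"],c["orientation"],c["vertical_fov"],c["k1"],c["cx"],c["cy"])
f=lambda n:cv2.cvtColor(cs[n]["frame"],cv2.COLOR_RGB2BGR)
cv2.imwrite("pics/scene.png",cv2.resize(f("scene"),(800,600),interpolation=cv2.INTER_CUBIC))
cv2.imwrite("pics/sw.png",np.hstack([cv2.resize(f("side"),(400,300)),cv2.resize(f("wrist"),(400,300))]))
print(readout.get_state(),ctrl.grasp_offset)
E
```

```text
pics
scene [1.2643541  0.39380222 1.56317275] [0.13935953 0.22496956 0.82528032 0.49887875] 46.82188662715654 -0.07182517790076502 256.65802228267506 204.761770288447
side [-0.35844688 -1.20056799  1.08526807] [ 0.46202428 -0.14157619 -0.27383702  0.83156661] 44.360272364925365 -0.12260876847443827 260.6766089328472 189.99978946165675
wrist [0.67429582 0.07033943 0.37219424] [-1.39281132e-01  1.31348578e-03  4.98129187e-04  9.90251884e-01] 61.44433476235038 -0.06623214010335111 251.81762460156637 194.4733931792798
{'time': 0.15, 'qpos': array([-1.50009916e-01,  2.87000925e-01,  1.57783845e+00,  7.59575638e-07,
        1.27860964e+00, -1.49986926e-01]), 'dq': array([ 0.00184382, -0.00031814, -0.00401348, -0.00231614, -0.00225674,
       -0.00048776]), 'joint_efforts': array([ 7.91554030e-04, -4.06602967e+01, -2.93140125e+01, -8.94972595e-05,
        3.96185191e-03, -2.97825103e-06]), 'eef_pos': array([6.74488033e-01, 1.00464597e-04, 2.30240324e-01]), 'tcp_rot': array([ 0.49961627,  0.50052237, -0.50039491,  0.4994656 ]), 'contact_force': array([-0.12325963,  0.17629631, -0.02323165]), 'wrist_torque': array([-0.00247719, -0.06713526, -0.02074817]), 'opening': 1.0035788022830001} 0.0187
```

View pics/scene.png

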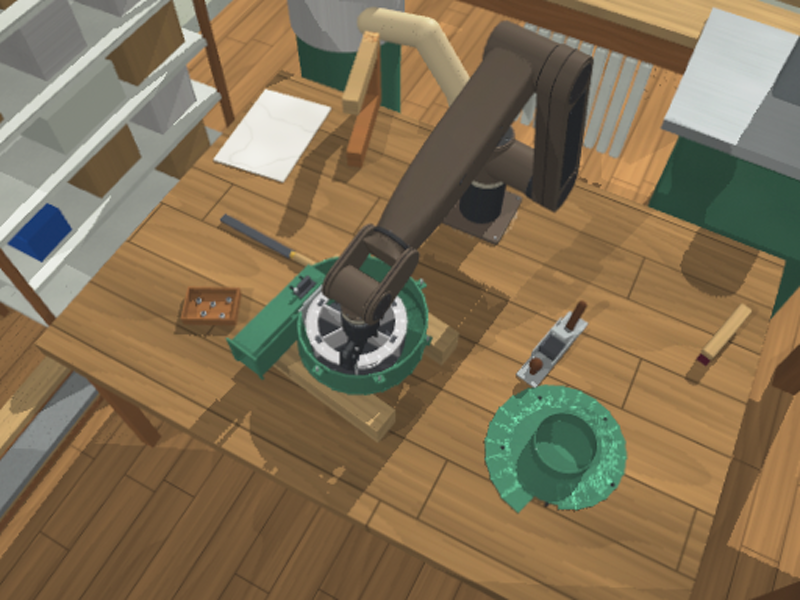

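View pics/sw.png

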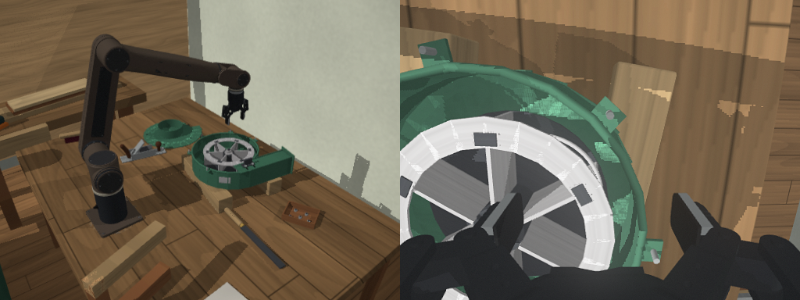

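```bash
python3 - <<'E'
from h import *
import pickle
cs=pickle.load(open("c0.pkl","rb"))
print(R.from_quat(readout.get_state()["tcp_rot"]).as_matrix().round(2))
for n in("scene","wrist","side"):
    c=cs[n]; hsv=cv2.cvtColor(c["frame"],cv2.COLOR_RGB2HSV)
    m=((hsv[...,1]<30)&(hsv[...,2]>190)).astype(np.uint8)
    k,l,s,_=cv2.connectedComponentsWithStats(m)
    for i in np.argsort(-s[1:,4])[:4]+1:print(n,s[i])
for n,(u,v) in {"scene":(355*.64,325*.64),"wrist":(80/.78125,215/.78125)}.items(): print(n,onz(cs[n],u,v,.157))
# grip bar
print(onz(cs["scene"],300*.64,285*.64,.2))
E
```

```text
[[-0.  1. -0.]
 [ 0. -0. -1.]
 [-1. -0. -0.]]
scene [ 426    5   85   88 4153]
scene [ 137   57   74   59 2387]
scene [  0  46 107 108 850]
scene [  0   0 102  91 689]
wrist [    0   149   275   198 15281]
wrist [ 18 244  76  43 339]
wrist [ 54 369  34  15 316]
wrist [151 315  52  26 200]
side [ 330  141  107   93 2014]
side [263 107  28  41 632]
side [312 149  17  20  91]
side [245 114   5  15  45]
scene [ 0.58385592 -0.07528379  0.157     ]
wrist [ 0.55974737 -0.05567623  0.157     ]
[ 0.57011863 -0.22979001  0.2       ]
```

drive_tool:
  steps:
    - [-3,-1.5,3,0,1]
    - [-3,-1.5,3,0,1]
    - [-3,-1.5,3,0,1]
    - [-3,-1.5,3,0,1]
    - [-3,-1.5,3,0,1]
    - [-3,-1.5,3,0,1]
    - [-2,-1,2,0,1]
    - [0,0,0,0,0]
    - [0,0,0,0,0]

```text
time: 1.05
eef_pos: [0.5749, -0.2, 0.431]
tcp_rot: [0.5, 0.5, -0.5, 0.5]
contact_force: [-0.0, 1.0, -0.1]
opening: 0.689
```

```bash
python3 - <<'E'
from h import *
import pickle
cs={n:read_camera(n) for n in("scene","wrist","side")}
pickle.dump(cs,open("c1.pkl","wb"))
f=lambda n:cv2.cvtColor(cs[n]["frame"],cv2.COLOR_RGB2BGR)
cv2.imwrite("pics/w1.png",cv2.resize(f("wrist"),(800,600),interpolation=cv2.INTER_CUBIC))
a=f("scene")[150:270,130:290];cv2.imwrite("pics/s1.png",cv2.resize(a,(800,600),interpolation=cv2.INTER_CUBIC))
s=readout.get_state();print(s["eef_pos"],s["contact_force"],s["time"])
E
```

```text
[ 0.57503298 -0.19880848  0.42899494] [-0.1963099  -0.46910836  0.35417767] 1.2
```

View pics/w1.png

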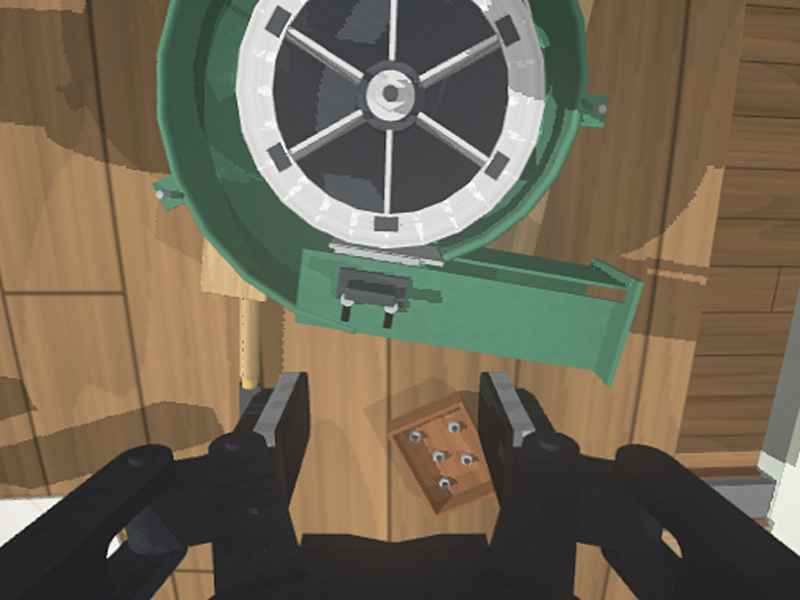

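View pics/s1.png

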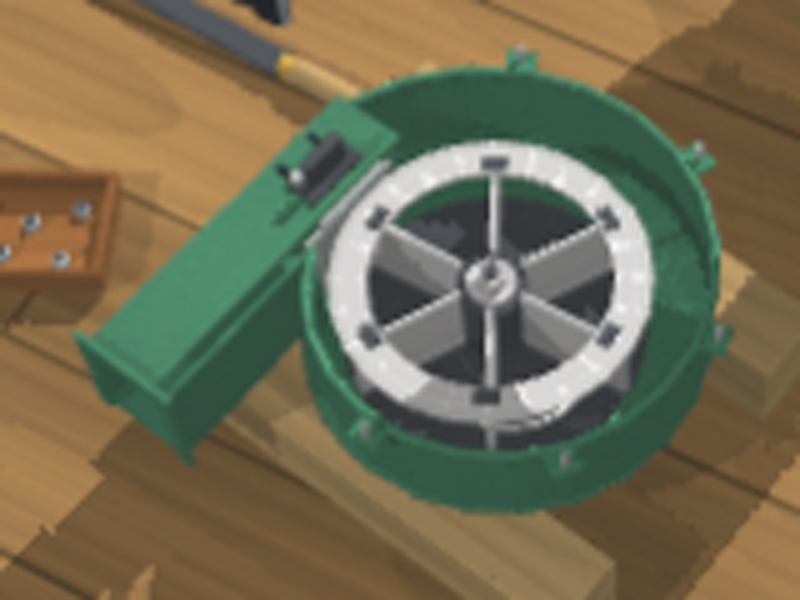

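```bash
cat > prof.py <<'E'
from h import *
def profile(c,C,yaw,z=.157,show=True):
    g=c["frame"]; hsv=cv2.cvtColor(g,cv2.COLOR_RGB2HSV); m=(hsv[...,1]<45)&(hsv[...,2]>110)
    out={}
    for a in range(0,360,6):
        t=np.radians(a)+yaw; last=None
        for r in np.arange(.100,.135,.0005):
            u,v=proj(c,[C[0]+r*np.cos(t),C[1]+r*np.sin(t),z])
            if not(0<=u<511 and 0<=v<383): break
            if m[int(round(v)),int(round(u))]: last=r
            elif last and r-last>.0015: break
        if last: out[a]=round(last*1000,1)
    return out
E
python3 - <<'E'
from prof import *
import pickle
cs=pickle.load(open("c1.pkl","rb")); c=cs["wrist"];k=.64
hub=onz(c,391*k,93*k,.162); print("hub",hub)
b=onz(c,372*k,280*k,.2); print("bar?",b)
for p in[(340,268),(408,277),(337,290),(404,302)]: print(onz(c,p[0]*k,p[1]*k,.2)[:2])
p,q=onz(c,330*k,245*k,.165),onz(c,440*k,262*k,.165);print("plate yaw",np.degrees(np.arctan2(*(q-p)[1::-1])),p,q)
p,q=onz(c,302*k,250*k,.168),onz(c,600*k,300*k,.168);
for x,y in[(388,215),(285,155),(490,155),(290,35),(500,40)]:
    d=onz(c,x*k,y*k,.155)-hub; print("blade",np.degrees(np.arctan2(d[1],d[0])),np.hypot(*d[:2]))
print(profile(c,hub,0)); s=cs["scene"]
hs=onz(s,130+490/5,150+280/5,.162);print(hs,onz(s,130+327/5,150+165/5,.2)); print(profile(s,hs,0))
E
```

```text
hub [ 0.57187096 -0.07917513  0.162     ]
bar? [ 0.55771424 -0.21681478  0.2       ]
[ 0.53373409 -0.2075718 ]
[ 0.58492117 -0.21445453]
[ 0.53097424 -0.22465036]
[ 0.58202771 -0.2340669 ]
plate yaw -8.841837891973308 [ 0.52224273 -0.19585442  0.165     ] [ 0.61200356 -0.20981725  0.165     ]
blade -91.55674420467024 0.093542906480259
blade -151.71749586677979 0.09629039306058099
blade -29.999124271667398 0.09115135818170268
blade 150.5664074568281 0.08828662228565734
blade 25.67630377082399 0.09206712054304864
{0: np.float64(119.0), 6: np.float64(119.0), 12: np.float64(118.5), 18: np.float64(117.5), 24: np.float64(119.0), 30: np.float64(120.5), 36: np.float64(115.0), 42: np.float64(100.5), 138: np.float64(100.5), 144: np.float64(115.5), 150: np.float64(120.5), 156: np.float64(120.0), 162: np.float64(121.0), 168: np.float64(121.0), 174: np.float64(121.0), 180: np.float64(121.0), 186: np.float64(120.0), 192: np.float64(121.5), 198: np.float64(121.0), 204: np.float64(121.0), 210: np.float64(121.5), 216: np.float64(121.0), 222: np.float64(122.0), 228: np.float64(121.5), 234: np.float64(
[... 1285 characters left out ...]
.5), 186: np.float64(128.0), 192: np.float64(129.5), 198: np.float64(126.5), 204: np.float64(129.5), 210: np.float64(102.0), 216: np.float64(130.5), 222: np.float64(128.5), 228: np.float64(128.0), 234: np.float64(129.0), 240: np.float64(131.0), 246: np.float64(129.5), 252: np.float64(134.5), 258: np.float64(134.5), 264: np.float64(102.5), 270: np.float64(103.5), 276: np.float64(128.5), 282: np.float64(127.0), 288: np.float64(123.0), 294: np.float64(124.0), 300: np.float64(123.0), 306: np.float64(119.5), 312: np.float64(121.5), 318: np.float64(119.5), 324: np.float64(121.5), 330: np.float64(116.0), 336: np.float64(120.0), 342: np.float64(123.5), 348: np.float64(116.0), 354: np.float64(118.5)}
```

```bash
python3 - <<'E'
from prof import *
import pickle
c=pickle.load(open("c0.pkl","rb"))["wrist"]; 
P={k:float(v) for k,v in profile(c,[.572,-.0795],0).items()};print(P)
a=cv2.cvtColor(c["frame"],cv2.COLOR_RGB2BGR)[120:384,0:330]
cv2.imwrite("pics/w0.png",cv2.resize(a,None,fx=2.2,fy=2.2,interpolation=cv2.INTER_CUBIC))
s=pickle.load(open("c1.pkl","rb"))["scene"]
print({k:float(v) for k,v in profile(s,[.575,-.0785],0).items()})
E
```

```text
{0: 120.0, 6: 118.5, 12: 119.5, 18: 119.0, 24: 119.5, 30: 100.0, 36: 126.0, 42: 120.5, 48: 119.5, 54: 124.5, 60: 120.0, 66: 119.0, 72: 120.5, 78: 120.0, 84: 120.0, 90: 120.0, 96: 119.5, 102: 120.0, 108: 119.5, 114: 120.0, 120: 120.0, 126: 119.5, 132: 120.0, 138: 113.0, 144: 107.0, 156: 100.5, 174: 100.5, 180: 102.5, 186: 106.0, 228: 106.0, 234: 106.0, 342: 119.5, 348: 119.0, 354: 119.5}
{0: 116.5, 6: 117.0, 12: 118.5, 18: 115.5, 24: 115.5, 30: 134.0, 36: 115.0, 42: 121.5, 48: 125.5, 54: 122.5, 60: 118.5, 66: 119.0, 72: 120.0, 78: 121.5, 84: 118.5, 90: 119.5, 96: 118.0, 102: 121.5, 108: 118.5, 114: 121.0, 120: 121.0, 126: 122.0, 132: 121.0, 138: 121.0, 144: 122.5, 150: 125.0, 156: 122.5, 162: 122.0, 168: 122.0, 174: 123.5, 180: 126.5, 186: 125.5, 192: 125.5, 198: 123.0, 204: 126.0, 210: 125.5, 216: 127.0, 222: 125.0, 228: 124.0, 234: 124.5, 240: 127.0, 246: 125.0, 252: 134.5, 258: 134.5, 264: 134.5, 270: 134.5, 276: 122.5, 282: 125.0, 288: 121.5, 294: 122.5, 300: 121.5, 306: 118.5, 312: 120.0, 318: 119.0, 324: 102.0, 330: 117.5, 336: 121.0, 342: 123.5, 348: 117.0, 354: 118.0}
```

View pics/w0.png

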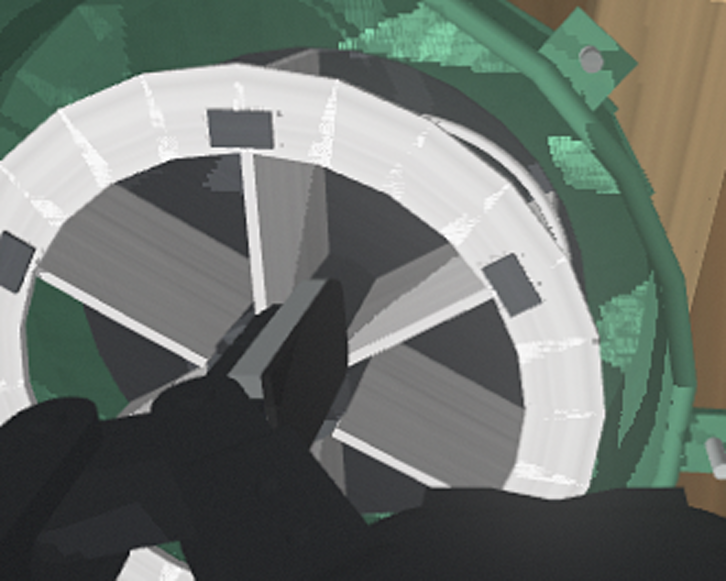

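drive_tool:
  steps:
    - [0,0.7,-2,0,0]
    - [0,0.7,-2,0,0]
    - [2,0.6,-1.5,0,0]
    - [4,0.5,-1.3,0,0]
    - [4,0,0,0,0]
    - [4,0,0,0,0]
    - [4,0,0,0,0]
    - [4,0,0,0,0]
    - [2,0,0,0,0]
    - [0,0,0,0,0]
  force: 60

```text
time: 2.2
eef_pos: [0.597, -0.1295, 0.185]
tcp_rot: [0.498, 0.504, -0.501, 0.497]
contact_force: [-0.7, -0.2, 0.6]
opening: -0.002
```

```bash
python3 - <<'E'
from h import *
c=read_camera("wrist"); s=readout.get_state(); print(s["eef_pos"],s["opening"],s["contact_force"])
cv2.imwrite("pics/w2.png",cv2.cvtColor(c["frame"],cv2.COLOR_RGB2BGR))
E
```

```text
[ 0.59859789 -0.13036326  0.18822138] 0.002890164777977344 [-0.21958902 -0.03484298  0.00252937]
```

View pics/w2.png

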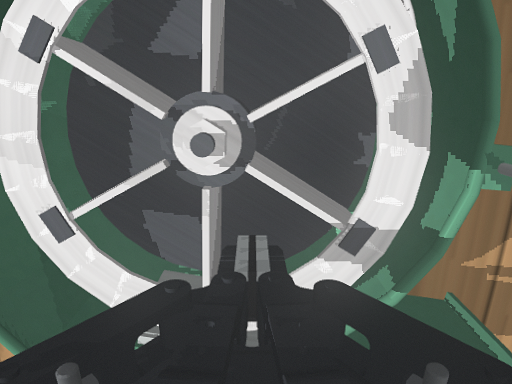

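```bash
cat > circ.py <<'E'
import numpy as np,sys,json
# rows (cm) of circle about C from angle a0 to a1 (deg) in n rows; start from the commanded point
def rows(a0,a1,n,r=5.8):
    a=np.radians(np.linspace(a0,a1,n+1)); p=np.c_[r*np.cos(a),r*np.sin(a)]
    d=np.diff(np.round(p,2),axis=0); return [[0,round(x,2),round(-y,2),0,0] for x,y in d]
a0,a1,st=map(float,sys.argv[1:4])
n=int(round((a1-a0)/st)); R=rows(a0,a1,n)
for i in range(0,n,10): print(a0+i*st,json.dumps(R[i:i+10]))
E
python3 circ.py -62 168 5
python3 - <<'E'
from h import *
c=read_camera("wrist"); print(onz(c,203,143,.162))
E
```

```text
-62.0 [[0, 0.44, -0.26, 0, 0], [0, 0.41, -0.29, 0, 0], [0, 0.39, -0.33, 0, 0], [0, 0.35, -0.36, 0, 0], [0, 0.32, -0.39, 0, 0], [0, 0.29, -0.42, 0, 0], [0, 0.25, -0.44, 0, 0], [0, 0.21, -0.46, 0, 0], [0, 0.17, -0.47, 0, 0], [0, 0.12, -0.49, 0, 0]]
-12.0 [[0, 0.09, -0.5, 0, 0], [0, 0.04, -0.51, 0, 0], [0, -0.01, -0.5, 0, 0], [0, -0.05, -0.51, 0, 0], [0, -0.09, -0.49, 0, 0], [0, -0.13, -0.49, 0, 0], [0, -0.18, -0.48, 0, 0], [0, -0.22, -0.45, 0, 0], [0, -0.26, -0.44, 0, 0], [0, -0.29, -0.41, 0, 0]]
38.0 [[0, -0.33, -0.39, 0, 0], [0, -0.36, -0.35, 0, 0], [0, -0.39, -0.32, 0, 0], [0, -0.42, -0.29, 0, 0], [0, -0.44, -0.25, 0, 0], [0, -0.46, -0.21, 0, 0], [0, -0.47, -0.17, 0, 0], [0, -0.49, -0.12, 0, 0], [0, -0.5, -0.09, 0, 0], [0, -0.51, -0.04, 0, 0]]
88.0 [[0, -0.5, 0.01, 0, 0], [0, -0.51, 0.05, 0, 0], [0, -0.49, 0.09, 0, 0], [0, -0.49, 0.13, 0, 0], [0, -0.48, 0.18, 0, 0], [0, -0.45, 0.22, 0, 0], [0, -0.44, 0.26, 0, 0], [0, -0.41, 0.29, 0, 0], [0, -0.39, 0.33, 0, 0], [0, -0.35, 0.36, 0, 0]]
138.0 [[0, -0.32, 0.39, 0, 0], [0, -0.29, 0.42, 0, 0], [0, -0.25, 0.44, 0, 0], [0, -0.21, 0.46, 0, 0], [0, -0.17, 0.47, 0, 0], [0, -0.12, 0.49, 0, 0]]
[ 0.57246881 -0.08064061  0.162     ]
```

drive_tool:
  steps:
    - [2,0,0,0,0]
    - [2,0,0,0,0]
    - [2,0,0,0,0]
    - [0,0,0,0,0]

```text
time: 2.7
eef_pos: [0.5994, -0.1313, 0.1303]
tcp_rot: [0.5, 0.501, -0.5, 0.499]
contact_force: [-0.2, -0.4, -0.5]
opening: -0.001
```

drive_tool:
  steps:
    - [0,0.44,-0.26,0,0]
    - [0,0.41,-0.29,0,0]
    - [0,0.39,-0.33,0,0]
    - [0,0.35,-0.36,0,0]
    - [0,0.32,-0.39,0,0]
    - [0,0.29,-0.42,0,0]
    - [0,0.25,-0.44,0,0]
    - [0,0.21,-0.46,0,0]
    - [0,0.17,-0.47,0,0]
    - [0,0.12,-0.49,0,0]

```text
time: 3.7
eef_pos: [0.6294, -0.0925, 0.1309]
tcp_rot: [0.5, 0.5, -0.5, 0.5]
contact_force: [-1.8, -3.3, -0.0]
opening: -0.001
```

drive_tool:
  steps:
    - [0,0.09,-0.5,0,0]
    - [0,0.04,-0.51,0,0]
    - [0,-0.01,-0.5,0,0]
    - [0,-0.05,-0.51,0,0]
    - [0,-0.09,-0.49,0,0]
    - [0,-0.13,-0.49,0,0]
    - [0,-0.18,-0.48,0,0]
    - [0,-0.22,-0.45,0,0]
    - [0,-0.26,-0.44,0,0]
    - [0,-0.29,-0.41,0,0]

```text
time: 4.7
eef_pos: [0.6186, -0.0447, 0.1315]
tcp_rot: [0.5, 0.5, -0.5, 0.5]
contact_force: [0.7, -3.3, -0.3]
opening: -0.0
```

```bash
python3 - <<'E'
from h import *
c=read_camera("wrist"); s=readout.get_state(); print(s["eef_pos"],s["opening"],s["contact_force"])
cv2.imwrite("pics/w3.png",cv2.cvtColor(c["frame"],cv2.COLOR_RGB2BGR))
import pickle; pickle.dump(c,open("c3.pkl","wb"))
E
```

```text
[ 0.61795107 -0.04367224  0.13134842] -0.001271144688884704 [-1.00206505  0.45843513  0.46475707]
```

View pics/w3.png

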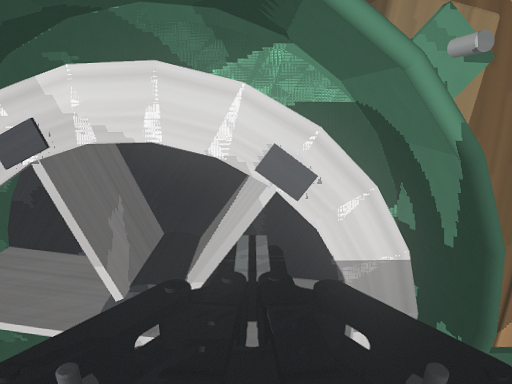

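drive_tool:
  steps:
    - [0,-0.33,-0.39,0,0]
    - [0,-0.36,-0.35,0,0]
    - [0,-0.39,-0.32,0,0]
    - [0,-0.42,-0.29,0,0]
    - [0,-0.44,-0.25,0,0]
    - [0,-0.46,-0.21,0,0]
    - [0,-0.47,-0.17,0,0]
    - [0,-0.49,-0.12,0,0]
    - [0,-0.5,-0.09,0,0]
    - [0,-0.51,-0.04,0,0]

```text
time: 5.75
eef_pos: [0.5746, -0.0226, 0.1314]
tcp_rot: [0.5, 0.5, -0.5, 0.5]
contact_force: [2.9, -2.0, 0.5]
opening: 0.003
```

```bash
python3 circ.py 88 118 3; python3 circ.py 118 200 2;  python3 - <<'E'
from h import *
import pickle
c=pickle.load(open("c3.pkl","rb"));d=onz(c,287,172,.157)-[.5722,-.0803,0];print(np.degrees(np.arctan2(d[1],d[0])),np.hypot(*d[:2]))
print("%s"%readout.get_state()["contact_force"])
E
```

```text
88.0 [[0, -0.3, -0.0, 0, 0], [0, -0.3, 0.01, 0, 0], [0, -0.31, 0.03, 0, 0], [0, -0.3, 0.05, 0, 0], [0, -0.29, 0.06, 0, 0], [0, -0.3, 0.07, 0, 0], [0, -0.29, 0.1, 0, 0], [0, -0.28, 0.1, 0, 0], [0, -0.28, 0.12, 0, 0], [0, -0.27, 0.14, 0, 0]]
118.0 [[0, -0.18, 0.1, 0, 0], [0, -0.17, 0.1, 0, 0], [0, -0.17, 0.11, 0, 0], [0, -0.17, 0.12, 0, 0], [0, -0.16, 0.12, 0, 0], [0, -0.16, 0.13, 0, 0], [0, -0.15, 0.13, 0, 0], [0, -0.15, 0.14, 0, 0], [0, -0.14, 0.14, 0, 0], [0, -0.14, 0.15, 0, 0]]
138.0 [[0, -0.13, 0.15, 0, 0], [0, -0.13, 0.16, 0, 0], [0, -0.12, 0.16, 0, 0], [0, -0.12, 0.17, 0, 0], [0, -0.11, 0.17, 0, 0], [0, -0.1, 0.17, 0, 0], [0, -0.1, 0.18, 0, 0], [0, -0.09, 0.18, 0, 0], [0, -0.09, 0.18, 0, 0], [0, -0.08, 0.19, 0, 0]]
158.0 [[0, -0.07, 0.19, 0, 0], [0, -0.07, 0.19, 0, 0], [0, -0.06, 0.19, 0, 0], [0, -0.05, 0.2, 0, 0], [0, -0.04, 0.19, 0, 0], [0, -0.04, 0.2, 0, 0], [0, -0.03, 0.2, 0, 0], [0, -0.03, 0.2, 0, 0], [0, -0.02, 0.21, 0, 0], [0, -0.01, 0.2, 0, 0]]
178.0 [[0, 0.0, 0.2, 0, 0], [0, 0.0, 0.2, 0, 0], [0, 0.01, 0.2, 0, 0], [0, 0.02, 0.21, 0, 0], [0, 0.03, 0.2, 0, 0], [0, 0.03, 0.2, 0, 0], [0, 0.04, 0.2, 0, 0], [0, 0.04, 0.19, 0, 0], [0, 0.05, 0.2, 0, 0], [0, 0.06, 0.19, 0, 0]]
198.0 [[0, 0.07, 0.19, 0, 0]]
53.982504842140294 0.10012625364086906
[ 2.93332798 -2.01619846  0.50618611]
```

drive_tool:
  steps:
    - [0,-0.3,0,0,0]
    - [0,-0.3,0.01,0,0]
    - [0,-0.31,0.03,0,0]
    - [0,-0.3,0.05,0,0]
    - [0,-0.29,0.06,0,0]
    - [0,-0.3,0.07,0,0]
    - [0,-0.29,0.1,0,0]
    - [0,-0.28,0.1,0,0]

```text
time: 6.55
eef_pos: [0.5508, -0.0269, 0.1313]
tcp_rot: [0.5, 0.5, -0.5, 0.5]
contact_force: [3.3, 0.8, -0.2]
opening: 0.004
```

drive_tool:
  steps:
    - [0,-0.28,0.12,0,0]
    - [0,-0.27,0.14,0,0]

```text
time: 6.75
eef_pos: [0.5453, -0.0295, 0.1313]
tcp_rot: [0.5, 0.5, -0.5, 0.5]
contact_force: [2.4, 0.3, 0.3]
opening: 0.003
```

drive_tool:
  steps:
    - [0,-0.18,0.1,0,0]
    - [0,-0.17,0.1,0,0]
    - [0,-0.17,0.11,0,0]

```text
time: 7.05
eef_pos: [0.5402, -0.0327, 0.1313]
tcp_rot: [0.5, 0.5, -0.5, 0.5]
contact_force: [3.2, 1.5, 0.5]
opening: 0.002
```

drive_tool:
  steps:
    - [0,-0.17,0.12,0,0]
    - [0,-0.16,0.12,0,0]

```text
time: 7.25
eef_pos: [0.5369, -0.0351, 0.1313]
tcp_rot: [0.5, 0.5, -0.5, 0.5]
contact_force: [2.2, 0.7, -0.7]
opening: -0.0
```

drive_tool:
  steps:
    - [0,-0.16,0.13,0,0]
    - [0,-0.15,0.13,0,0]

```text
time: 7.45
eef_pos: [0.5338, -0.0377, 0.1313]
tcp_rot: [0.5, 0.5, -0.5, 0.5]
contact_force: [2.2, 1.3, -0.6]
opening: -0.001
```

drive_tool:
  steps:
    - [0,-0.15,0.14,0,0]
    - [0,-0.14,0.14,0,0]

```text
time: 7.65
eef_pos: [0.5309, -0.0405, 0.1313]
tcp_rot: [0.5, 0.5, -0.5, 0.5]
contact_force: [2.6, 0.7, -0.1]
opening: -0.005
```

drive_tool:
  steps:
    - [0,-0.14,0.15,0,0]
    - [0,-0.13,0.15,0,0]

```text
time: 7.85
eef_pos: [0.5283, -0.0435, 0.1313]
tcp_rot: [0.5, 0.5, -0.5, 0.5]
contact_force: [2.5, 0.6, 0.3]
opening: 0.003
```

drive_tool:
  steps:
    - [0,-0.13,0.16,0,0]
    - [0,-0.12,0.16,0,0]

```text
time: 8.05
eef_pos: [0.5257, -0.0467, 0.1313]
tcp_rot: [0.5, 0.5, -0.5, 0.5]
contact_force: [2.6, 1.1, -0.7]
opening: -0.002
```

drive_tool:
  steps:
    - [0,-0.12,0.17,0,0]
    - [0,-0.11,0.17,0,0]

```text
time: 8.25
eef_pos: [0.5234, -0.0501, 0.1313]
tcp_rot: [0.5, 0.5, -0.5, 0.5]
contact_force: [2.8, 0.9, -0.8]
opening: 0.002
```

drive_tool:
  steps:
    - [0,-0.1,0.17,0,0]
    - [0,-0.1,0.18,0,0]

```text
time: 8.45
eef_pos: [0.5225, -0.0524, 0.1313]
tcp_rot: [0.502, 0.5, -0.499, 0.5]
contact_force: [8.0, 7.8, -2.4]
opening: -0.002
```

drive_tool:
  steps:
    - [0,-0.09,0.18,0,0]
    - [0,-0.09,0.18,0,0]

```text
time: 8.65
eef_pos: [0.522, -0.0543, 0.1314]
tcp_rot: [0.504, 0.499, -0.497, 0.499]
contact_force: [12.1, 13.5, -4.0]
opening: -0.004
```

drive_tool:
  steps:
    - [0,0,0,0,0]
    - [0,0.05,-0.09,0,0]
    - [0,0.05,-0.09,0,0]
    - [0,0.05,-0.09,0,0]
    - [0,0.05,-0.09,0,0]

```text
time: 9.15
eef_pos: [0.5212, -0.0538, 0.1311]
tcp_rot: [-0.499, -0.5, 0.501, -0.5]
contact_force: [0.3, -0.1, 0.6]
opening: 0.002
```

drive_tool:
  steps:
    - [0,0.15,-0.25,0,0]
    - [-2,0,0,0,0]
    - [-3,0,0,0,0]
    - [-3,0,0,0,0]
    - [-3,1.2,3.6,0,0]
    - [-3,1.1,3.7,0,0]
    - [-3,1,3.7,0,0]
    - [-3,1,3.8,0,0]
    - [0,0,0,0,0]
    - [0,0,0,0,0]

```text
time: 10.15
eef_pos: [0.5659, -0.1999, 0.3314]
tcp_rot: [-0.5, -0.5, 0.501, -0.499]
contact_force: [0.2, 0.2, -0.4]
opening: -0.004
```

```bash
python3 - <<'E'
from h import *
import pickle
c=read_camera("wrist"); s=readout.get_state(); print(s["eef_pos"],s["qpos"],s["contact_force"],s["time"])
cs=read_camera("scene")
pickle.dump((c,cs),open("c4.pkl","wb"))
cv2.imwrite("pics/w4.png",cv2.resize(cv2.cvtColor(c["frame"],cv2.COLOR_RGB2BGR)[0:280,50:470],None,fx=1.9,fy=1.9,interpolation=cv2.INTER_CUBIC))
E
```

```text
[ 0.56548785 -0.19873269  0.32999381] [-5.07050717e-01  6.33878109e-02  1.65242952e+00 -1.08107097e-04
  1.42871217e+00 -5.06437346e-01] [-0.53642685  0.49677151 -0.41027677] 10.2
```

View pics/w4.png

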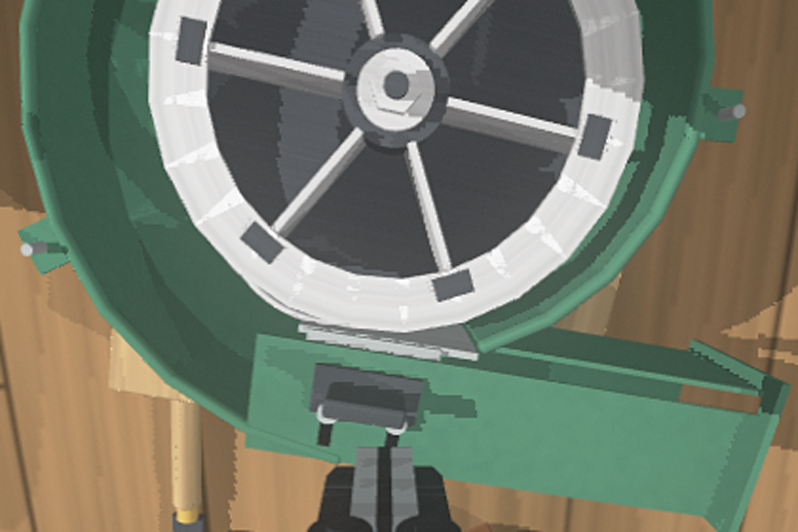

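```bash
python3 - <<'E'
from h import *
import pickle
c,_=pickle.load(open("c4.pkl","rb"))
a=cv2.cvtColor(c["frame"],cv2.COLOR_RGB2BGR)[165:240,200:300]
a=cv2.resize(a,None,fx=8,fy=8,interpolation=cv2.INTER_NEAREST); a=np.clip(a.astype(float)*2,0,255).astype(np.uint8)
cv2.imwrite("pics/bar.png",a)
k=1/1.9; hub=onz(c,50+396*k,86*k,.162); print(hub)
E
```

```text
[ 0.5713393  -0.07988177  0.162     ]
```

View pics/bar.png

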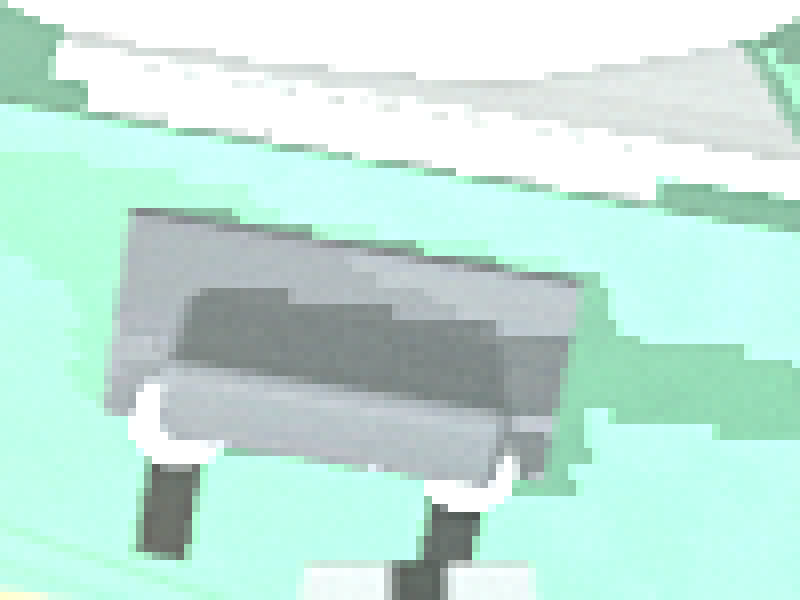

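```bash
python3 - <<'E'
from h import *
import pickle
c,_=pickle.load(open("c4.pkl","rb"))
hub=np.array(onz(c,50+396/1.9,86/1.9,.162))
P=[onz(c,200+u/8-.5,165+v/8-.5,.2) for u,v in[(175,362),(505,412),(495,485),(160,430)]]
m=np.mean(P,0); e=P[1]-P[0]+P[2]-P[3]; yaw=np.arctan2(e[1],e[0]); w=np.hypot(*e[:2])/2
Q=[onz(c,200+u/8-.5,165+v/8-.5,z) for u,v,z in[(60,35,.165),(800,158,.165)]]; d=Q[1]-Q[0]
print(m,np.degrees(yaw),w,np.degrees(np.arctan2(d[1],d[0])))
for y in(yaw,np.radians(-9),np.arctan2(d[1],d[0])):
    M=np.array([[np.cos(y),np.sin(y)],[-np.sin(y),np.cos(y)]])
    print(np.degrees(y),"bar in casing",M@(m-hub)[:2],"q=",-(M@(m-hub)[:2])[1]-.15,[(M@(p-hub)[:2]).round(4) for p in P])
    print([(M@(p-hub)[:2]).round(4) for p in Q])
E
```

```text
[ 0.55578342 -0.22959481  0.2       ] -9.571486483390906 0.03785914448926676 -9.718334976868672
-9.571486483390906 bar in casing [ 0.00955467 -0.15021547] q= 0.00021547133025875964 [array([-0.0091, -0.1461]), array([ 0.0283, -0.1458]), array([ 0.0287, -0.1546]), array([-0.0096, -0.1544])]
[array([-0.0303, -0.1191]), array([ 0.0616, -0.1194])]
-9.0 bar in casing [ 0.00805592 -0.1503033 ] q= 0.0003032989309466605 [array([-0.0106, -0.146 ]), array([ 0.0268, -0.1461]), array([ 0.0271, -0.1549]), array([-0.0112, -0.1543])]
[array([-0.0315, -0.1188]), array([ 0.0604, -0.12  ])]
-9.718334976868672 bar in casing [ 0.00993964 -0.15019049] q= 0.0001904894537084756 [array([-0.0087, -0.1461]), array([ 0.0287, -0.1457]), array([ 0.0291, -0.1546]), array([-0.0093, -0.1544])]
[array([-0.03  , -0.1192]), array([ 0.0619, -0.1192])]
```

drive_tool:
  steps:
    - [0,-1,3,0,0.5]
    - [0,0,0,-8,0.5]
    - [0,0,0,-8,0.5]
    - [0,0,0,-8,0.5]
    - [0,0,0,-8,0.5]
    - [0,0,0,-8,0.5]
    - [0,0,0,-8,0.5]
    - [0,0,0,-8,0.5]
    - [0,0,0,-8,0.5]
    - [0,0,0,-8,0.5]

```text
time: 11.25
eef_pos: [0.5555, -0.2271, 0.3292]
tcp_rot: [0.108, 0.7, -0.107, 0.698]
contact_force: [0.3, 0.1, -0.3]
opening: 0.499
```

drive_tool:
  steps:
    - [0,0,0,-8.4,0.5]
    - [4,0,0,0,0.5]
    - [4,0,0,0,0.5]
    - [0,0,0,0,0.5]
    - [0,0,0,0,0.5]

```text
time: 11.75
eef_pos: [0.5556, -0.2276, 0.25]
tcp_rot: [0.059, 0.706, -0.058, 0.703]
contact_force: [-0.0, -0.1, -0.1]
opening: 0.501
```

```bash
python3 - <<'E'
from h import *
c=read_camera("wrist"); s=readout.get_state(); print(s["eef_pos"],s["opening"],s["contact_force"],s["time"],R.from_quat(s["tcp_rot"]).as_matrix().round(3))
cv2.imwrite("pics/w5.png",cv2.cvtColor(c["frame"],cv2.COLOR_RGB2BGR))
y=np.radians(-9.6);M=np.array([[np.cos(y),np.sin(y)],[-np.sin(y),np.cos(y)]])
print(M@(s["eef_pos"]-[.5713,-.0799,0])[:2])
E
```

```text
[ 0.55659815 -0.22849285  0.2523581 ] 0.5003696698899993 [-0.62449822  0.1780196   0.54901906] 11.8 [[ 0.     0.166  0.986]
 [-0.     0.986 -0.166]
 [-1.    -0.     0.001]]
[ 0.01028468 -0.14896377]
```

View pics/w5.png

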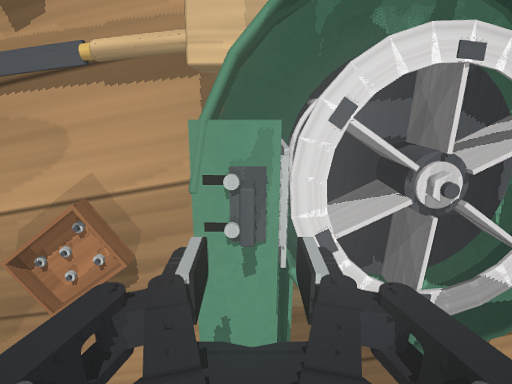

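drive_tool:
  steps:
    - [3,-0.2,0,0,0.5]
    - [2,0,0,0,0.5]
    - [1.8,0,0,0,0.5]
    - [0,0,0,0,0.3]
    - [0,0,0,0,0.2]
  force: 30

```text
time: 12.3
eef_pos: [0.557, -0.2315, 0.1858]
tcp_rot: [0.059, 0.704, -0.06, 0.706]
contact_force: [-0.5, -0.2, 0.5]
opening: 0.203
```

drive_tool:
  steps:
    - [0,0,0,0,0.12]
    - [0,0,0,0,0.05]
    - [0,0,0,0,0]
    - [0,0,0,0,0]

```text
time: 12.7
eef_pos: [0.5574, -0.2311, 0.1862]
tcp_rot: [0.059, 0.703, -0.059, 0.706]
contact_force: [0.2, 3.5, 6.2]
opening: 0.104
```

```bash
cat > st.py <<'E'
from h import *
s=readout.get_state(); y=np.radians(-9.6);M=np.array([[np.cos(y),np.sin(y)],[-np.sin(y),np.cos(y)]])
print(s["eef_pos"],s["opening"],"F casing",M@s["contact_force"][:2],s["contact_force"][2],"p casing",(M@(s["eef_pos"]-[.5713,-.0799,0])[:2]).round(4),s["time"])
E
python3 st.py
```

```text
[ 0.55737327 -0.23110759  0.18623177] 0.10427469626354866 F casing [-0.37935573  3.44350916] 6.222470303116207 p casing [ 0.0115 -0.1514] 12.7
```

drive_tool:
  steps:
    - [0,-0.1,0,0,0]
    - [0,-0.1,0,0,0]
    - [0,-0.1,0,0,0]
    - [0,-0.1,0,0,0]
    - [0,-0.1,0,0,0]
    - [0,-0.1,0,0,0]
    - [0,0,0,0,0]
  force: 70

```text
time: 13.4
eef_pos: [0.5571, -0.2327, 0.1863]
tcp_rot: [0.062, 0.703, -0.056, 0.706]
contact_force: [2.4, 14.3, 9.1]
opening: 0.092
```

```bash
python3 st.py
```

```text
[ 0.5570597  -0.23269886  0.18633497] 0.09170430110911536 F casing [-0.03440015 14.46757206] 9.140218607061396 p casing [ 0.0114 -0.153 ] 13.4
```

drive_tool:
  steps:
    - [0,-0.1,0,0,0]
    - [0,-0.1,0,0,0]
    - [0,-0.1,0,0,0]
    - [0,-0.1,0,0,0]
    - [0,0,0,0,0]

```text
time: 13.9
eef_pos: [0.5565, -0.2361, 0.1863]
tcp_rot: [0.063, 0.703, -0.056, 0.706]
contact_force: [3.1, 15.2, 10.1]
opening: 0.091
```

```bash
python3 st.py
```

```text
[ 0.55648105 -0.23605837  0.1863189 ] 0.09085694394522327 F casing [ 0.4994137  15.47131024] 10.1132687725974 p casing [ 0.0114 -0.1564] 13.9
```

drive_tool:
  steps:
    - [0,-0.1,0,0,0]
    - [0,-0.1,0,0,0]
    - [0,0,0,0,0]
    - [0,0.15,0,0,0]
    - [0,0.15,0,0,0]
    - [0,0.1,0,0,0]
    - [0,0,0,0,0]

```text
time: 14.6
eef_pos: [0.5562, -0.2379, 0.1863]
tcp_rot: [0.06, 0.703, -0.059, 0.706]
contact_force: [0.4, 5.8, 7.8]
opening: 0.095
```

```bash
python3 st.py
```

```text
[ 0.55620892 -0.23786269  0.18634639] 0.09494089381346825 F casing [-0.54797826  5.81521432] 7.766094843830879 p casing [ 0.0115 -0.1583] 14.6
```

drive_tool:
  steps:
    - [0,-0.15,0,0,0]
    - [0,-0.15,0,0,0]
    - [0,-0.1,0,0,0]
    - [0,-0.1,0,0,0]
    - [0,0,0,0,0]
    - [0,0.15,0,0,0]
    - [0,0.15,0,0,0]
    - [0,0.15,0,0,0]
    - [0,0,0,0,0]

```text
time: 15.5
eef_pos: [0.556, -0.239, 0.1864]
tcp_rot: [0.059, 0.703, -0.059, 0.706]
contact_force: [0.5, 4.9, 7.1]
opening: 0.094
```

```bash
python3 st.py
```

```text
[ 0.55600536 -0.23899478  0.18635678] 0.09446775910263258 F casing [-0.31863934  4.92821837] 7.065640105422626 p casing [ 0.0115 -0.1594] 15.5
```

drive_tool:
  steps:
    - [0,0,0,0,0.3]
    - [0,0,0,0,0.5]
    - [0,0,0,0,0.5]
    - [-3,0,0,0,0.5]
    - [-4,0,0,0,0.5]
    - [-4,0,0,0,0.5]
    - [-3.4,0,0,8,0.3]
    - [0,0,0,8,0]
    - [0,0,0,8,0]
    - [0,0,0,8,0]

```text
time: 16.5
eef_pos: [0.5544, -0.2398, 0.3273]
tcp_rot: [0.253, 0.66, -0.253, 0.66]
contact_force: [0.1, 0.2, -1.0]
opening: 0.001
```

drive_tool:
  steps:
    - [0,0,0,8,0]
    - [0,0,0,8,0]
    - [0,0,0,8,0]
    - [0,0,0,8,0]
    - [0,0,0,8,0]
    - [0,0,0,8.4,0]
    - [0,0.5,-2,0,0]
    - [0,0.45,-2.1,0,0]
    - [0,0,0,0,0]
    - [0,0,0,0,0]
  force: 60

```text
time: 17.5
eef_pos: [0.5639, -0.1986, 0.327]
tcp_rot: [0.5, 0.5, -0.5, 0.5]
contact_force: [-0.0, -0.5, -0.3]
opening: -0.003
```

```bash
python3 - <<'E'
from h import *
import pickle
c=read_camera("wrist"); s=readout.get_state(); print(s["eef_pos"],s["tcp_rot"],s["contact_force"],s["time"])
pickle.dump(c,open("c5.pkl","wb"))
a=cv2.cvtColor(c["frame"],cv2.COLOR_RGB2BGR)
b=cv2.resize(a[165:240,200:300],None,fx=8,fy=8,interpolation=cv2.INTER_NEAREST); b=np.clip(b.astype(float)*2,0,255).astype(np.uint8)
cv2.imwrite("pics/bar2.png",b); cv2.imwrite("pics/w6.png",a)
c4,_=pickle.load(open("c4.pkl","rb")); g=lambda c:cv2.cvtColor(c["frame"],cv2.COLOR_RGB2GRAY)
def match(x0,x1,y0,y1):
    r=cv2.matchTemplate(cv2.resize(g(c),None,fx=4,fy=4,interpolation=cv2.INTER_CUBIC),cv2.resize(g(c4)[y0:y1,x0:x1],None,fx=4,fy=4,interpolation=cv2.INTER_CUBIC),cv2.TM_CCOEFF_NORMED)
    _,v,_,l=cv2.minMaxLoc(r); return np.array(l)/4-[x0,y0],v
for nm,w,z,ctr in(("hub",(236,282,20,72),.162,(258.4,45.3)),("bar",(214,274,190,228),.2,(241.2,217.2))):
    d,v=match(*w); p0=onz(c4,*ctr,z); p1=onz(c,*(np.array(ctr)+d),z); print(nm,d,v,p0,p1)
    if nm=="hub":H=(p0,p1)
y=np.radians(-9.6);M=np.array([[np.cos(y),np.sin(y)],[-np.sin(y),np.cos(y)]])
print(M@(p0-H[0])[:2],M@(p1-H[1])[:2])
E
```

```text
[ 0.56385164 -0.19894935  0.32702023] [-0.49974353 -0.50000524  0.5002973  -0.49995376] [-0.25702913 -0.27641487  1.08817591] 17.55
hub [2.75 0.75] 0.9845477938652039 [ 0.5713205 -0.079913   0.162    ] [ 0.57137241 -0.07997808  0.162     ]
bar [ 0.5  10.25] 0.8125053644180298 [ 0.55572284 -0.22948471  0.2       ] [ 0.55431453 -0.23639009  0.2       ]
[ 0.00956466 -0.15007832] [ 0.00926563 -0.15706635]
```

View pics/bar2.png

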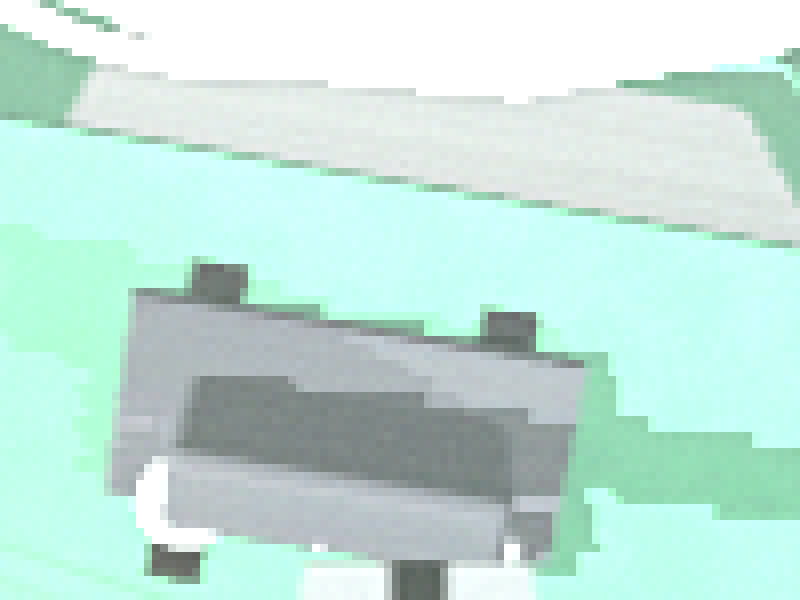

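```bash
python3 - <<'E'
from h import *
import pickle
c4,_=pickle.load(open("c4.pkl","rb")); c5=pickle.load(open("c5.pkl","rb"))
y=np.radians(-9.6);M=np.array([[np.cos(y),np.sin(y)],[-np.sin(y),np.cos(y)]])
for c,h,L in((c4,(258.4,45.3),[(175,362,.2),(505,412,.2),(160,430,.2),(132,210,.17),(583,284,.17)]),(c5,(261.15,46.05),[(180,450,.2),(512,498,.2),(165,523,.2),(132,290,.17),(585,363,.17)])):
    H=onz(c,*h,.162); print([(1000*(M@(onz(c,200+u/8-.5,165+v/8-.5,z)-H)[:2])).round(1) for u,v,z in L])
E
```

```text
[array([  -9., -146.]), array([  28.4, -145.8]), array([  -9.6, -154.3]), array([ -18.2, -138.1]), array([  37.7, -138.3])]
[array([  -9. , -153.7]), array([  28.3, -153.1]), array([  -9.4, -162.6]), array([ -18.7, -145.9]), array([  37.1, -145.8])]
```

drive_tool:
  steps:
    - [0,-1.2,-5,0,0]
    - [0,-1.2,-5,0,0]
    - [0,-1.2,-5,0,0]
    - [2,0,-0.7,0,0]
    - [4,0,0,0,0]
    - [4,0,0,0,0]
    - [4,0,0,0,0]
    - [0,0,0,0,0]
    - [0,0,0,0,0]

```text
time: 18.45
eef_pos: [0.529, -0.0462, 0.1875]
tcp_rot: [-0.5, -0.5, 0.5, -0.5]
contact_force: [0.4, -0.6, 1.3]
opening: -0.0
```

```bash
python3 - <<'E'
from h import *
c=read_camera("wrist"); print(readout.get_state()["eef_pos"])
cv2.imwrite("pics/w7.png",cv2.cvtColor(c["frame"],cv2.COLOR_RGB2BGR))
E
python3 circ.py 139 199 3;python3 circ.py 199 419 5
```

```text
[ 0.53023008 -0.04646039  0.18938274]
139.0 [[0, -0.19, 0.24, 0, 0], [0, -0.18, 0.24, 0, 0], [0, -0.17, 0.26, 0, 0], [0, -0.15, 0.26, 0, 0], [0, -0.14, 0.27, 0, 0], [0, -0.13, 0.27, 0, 0], [0, -0.11, 0.29, 0, 0], [0, -0.1, 0.28, 0, 0], [0, -0.08, 0.3, 0, 0], [0, -0.06, 0.29, 0, 0]]
169.0 [[0, -0.05, 0.3, 0, 0], [0, -0.04, 0.3, 0, 0], [0, -0.02, 0.31, 0, 0], [0, 0.0, 0.3, 0, 0], [0, 0.01, 0.3, 0, 0], [0, 0.03, 0.31, 0, 0], [0, 0.05, 0.3, 0, 0], [0, 0.06, 0.29, 0, 0], [0, 0.07, 0.3, 0, 0], [0, 0.1, 0.29, 0, 0]]
199.0 [[0, 0.18, 0.47, 0, 0], [0, 0.23, 0.45, 0, 0], [0, 0.26, 0.43, 0, 0], [0, 0.3, 0.41, 0, 0], [0, 0.34, 0.38, 0, 0], [0, 0.36, 0.35, 0, 0], [0, 0.4, 0.31, 0, 0], [0, 0.42, 0.28, 0, 0], [0, 0.45, 0.24, 0, 0], [0, 0.46, 0.2, 0, 0]]
249.0 [[0, 0.48, 0.17, 0, 0], [0, 0.49, 0.11, 0, 0], [0, 0.5, 0.08, 0, 0], [0, 0.51, 0.03, 0, 0], [0, 0.5, -0.01, 0, 0], [0, 0.51, -0.06, 0, 0], [0, 0.49, -0.1, 0, 0], [0, 0.49, -0.15, 0, 0], [0, 0.47, -0.18, 0, 0], [0, 0.45, -0.23, 0, 0]]
299.0 [[0, 0.43, -0.26, 0, 0], [0, 0.41, -0.3, 0, 0], [0, 0.38, -0.34, 0, 0], [0, 0.35, -0.36, 0, 0], [0, 0.31, -0.4, 0, 0], [0, 0.28, -0.42, 0, 0], [0, 0.24, -0.45, 0, 0], [0, 0.2, -0.46, 0, 0], [0, 0.17, -0.48, 0, 0], [0, 0.11, -0.49, 0, 0]]
349.0 [[0, 0.08, -0.5, 0, 0], [0, 0.03, -0.51, 0, 0], [0, -0.01, -0.5, 0, 0], [0, -0.06, -0.51, 0, 0], [0, -0.1, -0.49, 0, 0], [0, -0.15, -0.49, 0, 0], [0, -0.18, -0.47, 0, 0], [0, -0.23, -0.45, 0, 0], [0, -0.26, -0.43, 0, 0], [0, -0.3, -0.41, 0, 0]]
399.0 [[0, -0.34, -0.38, 0, 0], [0, -0.36, -0.35, 0, 0], [0, -0.4, -0.31, 0, 0], [0, -0.42, -0.28, 0, 0]]
```

View pics/w7.png

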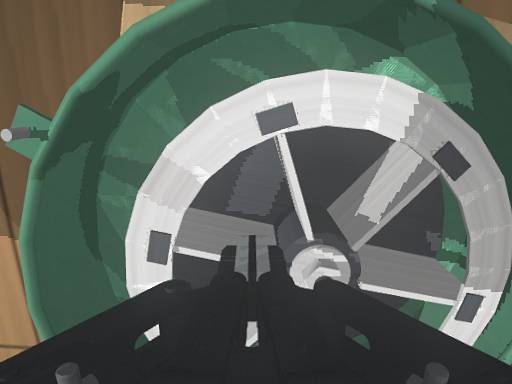

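drive_tool:
  steps:
    - [0,-0.2,-0.4,0,0]
    - [2,0,0,0,0]
    - [2,0,0,0,0]
    - [1.9,0,0,0,0]
    - [0,0,0,0,0]

```text
time: 19.0
eef_pos: [0.5263, -0.0413, 0.1278]
tcp_rot: [0.5, 0.501, -0.5, 0.499]
contact_force: [-0.0, -0.4, -0.7]
opening: 0.004
```

drive_tool:
  steps:
    - [0,-0.19,0.24,0,0]
    - [0,-0.18,0.24,0,0]
    - [0,-0.17,0.26,0,0]
    - [0,-0.15,0.26,0,0]
    - [0,-0.14,0.27,0,0]

```text
time: 19.5
eef_pos: [0.5192, -0.0544, 0.129]
tcp_rot: [0.501, 0.499, -0.5, 0.5]
contact_force: [1.4, 0.4, 0.7]
opening: -0.001
```

drive_tool:
  steps:
    - [0,-0.13,0.27,0,0]
    - [0,-0.11,0.29,0,0]

```text
time: 19.7
eef_pos: [0.5168, -0.0599, 0.1287]
tcp_rot: [0.501, 0.5, -0.5, 0.5]
contact_force: [2.3, 0.8, 0.3]
opening: -0.001
```

```bash
python3 st.py
```

```text
[ 0.51679161 -0.05991074  0.12873379] -0.0008584095479055469 F casing [2.09602369 1.1502693 ] 0.27444502100078627 p casing [-0.0571  0.0106] 19.7
```

Past the former stop point with only free drag. Continuing gently.

drive_tool:
  steps:
    - [0,-0.1,0.28,0,0]
    - [0,-0.08,0.3,0,0]

```text
time: 19.9
eef_pos: [0.5144, -0.0657, 0.1283]
tcp_rot: [0.5, 0.5, -0.5, 0.5]
contact_force: [1.9, 1.9, 0.2]
opening: 0.003
```

drive_tool:
  steps:
    - [0,-0.06,0.29,0,0]
    - [0,-0.05,0.3,0,0]
    - [0,-0.04,0.3,0,0]

```text
time: 20.2
eef_pos: [0.5129, -0.0746, 0.1282]
tcp_rot: [0.5, 0.5, -0.5, 0.5]
contact_force: [1.3, 2.5, 1.0]
opening: -0.003
```

drive_tool:
  steps:
    - [0,-0.02,0.31,0,0]
    - [0,0,0.3,0,0]
    - [0,0.01,0.3,0,0]
    - [0,0.03,0.31,0,0]

```text
time: 20.6
eef_pos: [0.513, -0.0869, 0.1282]
tcp_rot: [0.5, 0.5, -0.5, 0.5]
contact_force: [1.3, 2.8, -0.3]
opening: 0.002
```

drive_tool:
  steps:
    - [0,0.05,0.3,0,0]
    - [0,0.06,0.29,0,0]
    - [0,0.07,0.3,0,0]
    - [0,0.1,0.29,0,0]

```text
time: 21.0
eef_pos: [0.5159, -0.0986, 0.1282]
tcp_rot: [0.5, 0.5, -0.5, 0.5]
contact_force: [-0.2, 2.3, 0.1]
opening: -0.0
```

drive_tool:
  steps:
    - [0,0.18,0.47,0,0]
    - [0,0.23,0.45,0,0]
    - [0,0.26,0.43,0,0]
    - [0,0.3,0.41,0,0]
    - [0,0.34,0.38,0,0]
    - [0,0.36,0.35,0,0]
    - [0,0.4,0.31,0,0]
    - [0,0.42,0.28,0,0]
    - [0,0.45,0.24,0,0]
    - [0,0.46,0.2,0,0]

```text
time: 22.0
eef_pos: [0.5503, -0.1341, 0.1283]
tcp_rot: [-0.5, -0.5, 0.5, -0.5]
contact_force: [-1.8, 1.8, 0.0]
opening: -0.004
```

```bash
python3 - <<'E'
from h import *
s=readout.get_state();d=s["eef_pos"]-[.5715,-.08,0];print(np.degrees(np.arctan2(d[1],d[0])),np.hypot(*d[:2]),s["contact_force"],s["qpos"])
E
```

```text
-111.39583798339399 0.05808714543778411 [-1.82580056  1.80391223  0.04911471] [-4.17901722e-01  1.57626310e-01  1.92887995e+00 -4.86247425e-04
  1.05530637e+00 -4.17745915e-01]
```

drive_tool:
  steps:
    - [0,0.48,0.17,0,0]
    - [0,0.49,0.11,0,0]
    - [0,0.5,0.08,0,0]
    - [0,0.51,0.03,0,0]
    - [0,0.5,-0.01,0,0]
    - [0,0.51,-0.06,0,0]
    - [0,0.49,-0.1,0,0]
    - [0,0.49,-0.15,0,0]
    - [0,0.47,-0.18,0,0]
    - [0,0.45,-0.23,0,0]

```text
time: 23.0
eef_pos: [0.5994, -0.1304, 0.1284]
tcp_rot: [0.5, 0.5, -0.5, 0.5]
contact_force: [-3.0, -1.0, 0.4]
opening: -0.002
```

drive_tool:
  steps:
    - [0,0.43,-0.26,0,0]
    - [0,0.41,-0.3,0,0]
    - [0,0.38,-0.34,0,0]
    - [0,0.35,-0.36,0,0]
    - [0,0.31,-0.4,0,0]
    - [0,0.28,-0.42,0,0]
    - [0,0.24,-0.45,0,0]
    - [0,0.2,-0.46,0,0]
    - [0,0.17,-0.48,0,0]
    - [0,0.11,-0.49,0,0]

```text
time: 24.0
eef_pos: [0.628, -0.0906, 0.1285]
tcp_rot: [0.5, 0.5, -0.5, 0.5]
contact_force: [-2.8, -2.8, 0.3]
opening: 0.001
```

drive_tool:
  steps:
    - [0,0.08,-0.5,0,0]
    - [0,0.03,-0.51,0,0]
    - [0,-0.01,-0.5,0,0]
    - [0,-0.06,-0.51,0,0]
    - [0,-0.1,-0.49,0,0]
    - [0,-0.15,-0.49,0,0]
    - [0,-0.18,-0.47,0,0]
    - [0,-0.23,-0.45,0,0]
    - [0,-0.26,-0.43,0,0]
    - [0,-0.3,-0.41,0,0]

```text
time: 25.0
eef_pos: [0.616, -0.0427, 0.1285]
tcp_rot: [0.5, 0.5, -0.5, 0.5]
contact_force: [0.8, -3.6, 0.2]
opening: 0.001
```

drive_tool:
  steps:
    - [0,-0.33,-0.39,0,0]
    - [0,-0.36,-0.35,0,0]
    - [0,-0.39,-0.32,0,0]
    - [0,-0.42,-0.29,0,0]
    - [0,-0.44,-0.25,0,0]
    - [0,-0.46,-0.21,0,0]
    - [0,-0.47,-0.17,0,0]
    - [0,-0.49,-0.12,0,0]
    - [0,-0.5,-0.09,0,0]
    - [0,0,0,0,0]

```text
time: 26.0
eef_pos: [0.5759, -0.0206, 0.1279]
tcp_rot: [0.5, 0.501, -0.5, 0.499]
contact_force: [0.1, -0.2, 0.1]
opening: -0.003
```

drive_tool:
  steps:
    - [0,0.2,0,0,0]
    - [0,0.3,0,0,0]
    - [-2,0,0,0,0]
    - [-4,0,0,0,0]
    - [-4,0,0,0,0]
    - [-4,0,3,0,0]
    - [-3,-0.5,5,0,0]
    - [-2.8,-0.6,4.6,0,0]
    - [0,0,0,0,0]
    - [0,0,0,0,0]

```text
time: 27.0
eef_pos: [0.5726, -0.1371, 0.3201]
tcp_rot: [0.501, 0.5, -0.5, 0.499]
contact_force: [-0.5, -0.2, -0.6]
opening: -0.005
```

```bash
python3 - <<'E'
from h import *
import pickle
c=read_camera("wrist"); s=readout.get_state(); print(s["eef_pos"],s["time"])
sc=read_camera("scene"); s0=pickle.load(open("c1.pkl","rb"))["scene"]
d=cv2.absdiff(sc["frame"],s0["frame"]).max(2)>40; k,l,st,_=cv2.connectedComponentsWithStats(d.astype(np.uint8)); print(st[1:][st[1:,4]>25])
c5=pickle.load(open("c5.pkl","rb")); g=lambda c:cv2.resize(cv2.cvtColor(c["frame"],cv2.COLOR_RGB2GRAY),None,fx=4,fy=4,interpolation=cv2.INTER_CUBIC)
y=np.radians(-9.6);M=np.array([[np.cos(y),np.sin(y)],[-np.sin(y),np.cos(y)]]);P=[]
for nm,(x0,x1,y0,y1),z in(("hub",(244,278,28,64),.162),("bar",(212,276,200,228),.2)):
    r=cv2.matchTemplate(g(c),g(c5)[4*y0:4*y1,4*x0:4*x1],cv2.TM_CCOEFF_NORMED);_,v,_,q=cv2.minMaxLoc(r)
    ctr=np.array([(x0+x1)/2,(y0+y1)/2]); n=np.array(q)/4+[(x1-x0)/2,(y1-y0)/2]
    P.append((onz(c5,*ctr,z),onz(c,*n,z))); print(nm,v,n-ctr)
print("bar rel hub before/after",[(M@(P[1][i]-P[0][i])[:2]*1000).round(2) for i in(0,1)])
E
```

```text
[ 0.57227419 -0.1359965   0.31873549] 27.05
[[ 270    9   51   34  557]
 [ 358   23   30  109  460]
 [ 244   31   31   34  617]
 [ 158   41  190  135 7796]
 [ 330  133   15   12   69]
 [ 226  181    6   20   50]
 [ 295  181   25   26   96]
 [ 194  182   14   13   32]
 [ 222  186    5   15   42]
 [ 233  187   21   16  110]
 [ 200  191   23   13  103]
 [ 234  198   23   22  167]
 [ 201  204   22   21  167]
 [ 274  205    8   10   28]
 [ 224  211   10   20   88]
 [ 211  217   13   14   36]
 [ 232  226   12   10   58]]
hub 0.7985028028488159 [-10.  70.]
bar 0.5716323256492615 [  14.75 -193.5 ]
bar rel hub before/after [array([   9.38, -144.17]), array([-6.01, 71.55])]
```

```bash
python3 -c "
from plant import sign_off; print(sign_off())"
```

```text
the job is handed in; nothing more can be done
None
```

The job is done and handed in at about 27 s of the 72 s. The impeller now turns past the rub spot freely.

- **Finding the rub:** I turned the impeller anticlockwise by a blade. At about 200° the drag rose from about 3 N to 18 N at the finger, and I stopped there. That is closer to the 20 N limit than I meant, because I sent two small moves back to back. I then backed the finger off slowly.
- **Easing the plate back:** I gripped the bar and drew it straight back. The arm reading gives 8.0 mm of travel and the camera about 7.7 mm. The plate's final position works out at about 7.9 mm by camera and up to 9.4 mm by arm, because the two differed by about 1 mm on where it started. Both lie inside the 6.9 to 10.8 mm window.
- **Proving it runs free:** I turned the impeller on by about 290° from where it rubbed. At every reading after the plate was moved, the push was only the free-running 2 to 4 N, including through the rub zone. I then backed the finger off the blade, lifted it clear and left it shut above the fan.

**Last checks:**
- **Plate position:** my final camera re-check did not work, because the picture match on the bar failed. I rely on the measurement made right after the plate was moved; I did not deliberately touch the plate after that.
- **Rest of the bench:** a before-and-after comparison of the scene picture showed changes around the arm and the fan, with no sign that the tray, file, plane or cover had moved. I read this from the change list and did not look at the picture itself.

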